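Clear the forming tool and hold its guard open

TASK

Clear the hand forming tool so that a colleague can wipe it: first lift the U-shaped steel bracket straight up out of the open die cavity and set it down the same way up inside the grey parts tray. Then, with the gripper, raise the guard beside the die by its bar until it stands 50 degrees open (in line with the bead on the quadrant rod) and keep hold of it there: the guard would drop shut by itself, so finish while still holding it. Never swing the guard right back, and leave the flux tin, the cutters and the bottle alone.

Things in the scene. Friction and masses are not known exactly. Their poses are not given: they have to be found in the camera images.
- forming_tool: Bench forming tool, fixed: dark steel base plate 160 x 250 x 12 mm (x, y, z). Origin: centre of its underside; its -x side is the front, roughly facing the robot. On its +y half the die block, 90 x 100 mm (x, y), top 42 mm above the worktop, with the open cavity; on its -y half the punch bay under the hinged guard.
- index_bead (a point): 12 mm bead marking 50 degrees on the fixed quadrant rod, at (9, -119, 121) mm in the tool's frame, beside the guard's outer side. The rod is 5 mm thick, bent to 80 mm radius about the hinge line, its highest point 140 mm above the worktop. The guard's flat top plane runs through the bead's centre when it is 50 degrees open.
- die_cavity (a point): Centre of the cavity's floor, 28 mm above the worktop, at (0, 65, 28) mm in the tool's frame, with the tool's axes. The cavity is 39 x 53 mm (x, y), 14 mm deep, open at the top.
- bracket: Folded steel U-bracket, 36 x 50 x 36 mm (x, y, z), about 0.12 kg: 4 mm base, two upright walls 4 mm thick with outer faces 36 mm apart along x, by which it can be gripped. Origin: centre of its underside, z up along the walls. At the start it sits in the die cavity, axes along the tool's, walls standing 22 mm out of the block.
- parts_tray: Loose grey plastic tray, 130 x 110 mm (x, y), 25 mm high, walls and floor 4 mm, open at the top, 0.5 kg; 122 x 102 mm inside. Origin: centre of its underside.
- guard (a joint): Opening angle of the aluminium guard, in rad: 0 shut (level), grows as it is raised, stop at 1.5. A spring and its weight drive it shut: about 2 N straight across the bar holds it anywhere.
- guard_hinge (a point): Middle of the guard's hinge line, fixed in the tool at (60, -60, 60) mm of the tool's frame; the hinge line runs along the tool's y axis, at the far side of the guard.
- guard_bar (a point): Middle of the guard's round handle bar, 10 mm thick, parallel to the hinge line, on two prongs (66 mm clear between them; 45 mm free between bar and guard front). At angle a: 165*cos(a) mm to the tool's -x side of the hinge, 165*sin(a) mm above it; shut, 60 mm above the worktop. Pinched from above, fingers closing along the tool's x, it can turn between the pads. Axes turn with the guard.
- flux_tin: Bystander: round tin, 50 mm across, 19 mm high. Origin: centre of its underside.
- cutters: Bystander: pliers with long handles, 53 x 152 x 14 mm, lying. Origin: centre of its underside.
- ipa_bottle: Bystander: grey bottle with a pointed cap, 53 mm across, 158 mm high. Origin: centre of its underside.

How it is judged:
By the outcome, as a careful person would: the job done as asked, in the order asked, and still so for the second after the job is handed in, while the arm keeps its last pose, push and grip.
It also fails if it takes over 54 s, if anything falls off the work surface, if the arm or the gripper's body presses on something with over 40 N, if the wrist force passes 120 N, or if a joint passes its speed limit or range.

ROBOT

A 6-joint arm with a two-finger parallel gripper is mounted at the origin on a cart in front of the work surface, level with it; the furniture and walls round the work are solid. World frame = base frame: x ahead of the robot, y to its left, z up, the work surface at z = 0. Lengths are in m, angles in rad, forces in N, time in s.
With the tool pointing down it reaches from about 0.35 to 0.975 m from the base axis. Payload 4.9 kg.
Tool frame: the origin (TCP) lies at the centre of the arm's flange, where the gripper is bolted on; the fingertips stand env.finger_overhang ahead of it and the grasp point (between the pads) lies 155 mm ahead of it (env.finger_overhang is the distance from the TCP to the fingertips, in m); z points along the fingers, y is the line along which they close (so a half turn about z gives the same grasp; the last joint's range is limited). The gripper opens to 85 mm and grips with 20 to 120 N. Pads are 22 mm wide; open, the fingers measure 114 mm over their backs; the gripper's body (76 mm by 85 mm) begins 54 mm behind the grasp point. The pads swing forward as they close: fully open they stand 13 mm farther back than shut.
Start: joints at [-1.294, 0.053, 1.613, -0, 1.476, -0.119], TCP at [0.241, -0.577, 0.405] pointing down, gripper open.
Joint ranges: [-3.01, 3.01], [-1.01, 2.22], [0.06, 2.58], [-1.02, 4.17], [0.09, 2.62], [-3.14, 3.14]. Speed limits (rad/s): [2.57, 2.57, 3.14, 3.14, 3.14, 3.14].

INTERFACE

Orientations are given as a unit quaternion [x, y, z, w].
In Python, from cell import telemetry, grab_frame, camera_model, hand_in, outline_of, env gives the robot as it stands. The module is installed in compiled form; this text tells all that it offers.
- The arm moves only by the shell command python3 -m crank 'ROWS' [OPENING] [FORCE]. ROWS is a JSON object whose one key "steps" holds a list of rows, each a list of 2 entries, a list of its own where there are three numbers: the shift along the world's x, y, z in m, then the turn about the world's z in degrees. A call has 1 to 10 rows; each row shifts and turns the commanded pose from where the row before left it; what a row does not reach is not made up. A row lasts 1/8 s, in which the tool goes at most 62.5 mm and 10.7 degrees, less where a joint would pass 70% of its speed; a pose out of reach is approached as far as the arm can. A call with a gripper value outside its range is refused whole. OPENING is the closure, from -1 (fully open) to 1 (shut), set as the call begins (- or left out, the last holds). The fingers move at their own pace and stop on an object; FORCE is the grip in N (left out, the last holds). Time passes only in rows, so rows that do not move let the fingers close. It gives the time, the measured TCP pose, the force, the opening and the grip force at its end, in the units of the state.
- telemetry.get_state(): the state, without advancing time (a new reading comes with each control period).
- grab_frame(name): name is "scene" or "top"; returns (picture, depth): 384x512x3 uint8, blue, green, red; 384x512 float32, m along the optical axis (not along the pixel's ray), 0 where there is no reading.
- camera_model(name): a dict with "mtx" (3x3 intrinsics, pixels), "dist_coeffs" ([k1, k2, p1, p2, k3] as OpenCV has them; the pictures are not rectified), "rvec" (rotation vector, rad) and "tvec" (3), from world to camera coordinates, as OpenCV has them. Camera axes: x right, y down, z forward; pixel columns grow to the right and rows downward; lengths in m; the calibration is good to about 2 mm. A picture is of the moment at which its call begins. camera_model takes no time and is no camera call.
- hand_in(): hands the job in; it is judged then, once.
Trained networks look in the newest picture that a camera, given by its name, has taken for a name from the list of things; names that differ only in an ending like _2 or _b are one class to them, and where a whole thing is asked for, a point or a joint stands for the part that bears it (a point fixed in the world has none). Each returns a list of dicts, best first, with "confidence" (0 to 1); they miss things now and then, are a little off and sometimes report something else, mostly with a low value. They report only what shows in the picture. A call takes as long as a camera call.
- outline_of(camera, name): "region" (384x512 bool, what is visible of it) and "extent" ([left, top, right, bottom] in pixels, round what is visible of it).
The state is a dict: "time_s": time; "joint_positions": joint angles; "joint_velocities": joint speeds; "joint_torque": joint torques, N m; "tcp_pos": TCP position; "ee_rot": TCP orientation; "force": force on the tool from outside, world axes, zero at the start; "ft_torque": the same for the moment, N m; "gripper_width": opening from 0.0 (shut) to 1.0 (fully open); "finger_force": force on a finger pad.
Only numpy, scipy, OpenCV 4.12 (cv2) and the standard library are available. Lean on these libraries where they do the work, as an engineer would, in place of code of your own. Each camera call takes 0.05 s, during which the arm holds its last target. There are 200 camera calls.

## Working session

There is one attempt and no reset: what is moved stays moved. The work goes in short steps, Python scripts to look and compute and a shell command to move; the robot and the scene stay as the last step left them, time stands still between calls to the robot, and variables do not carry over. Pictures are saved under pics/ and viewed, at most 10 in all, crops included, and the job is handed in when it is done.

```bash
mkdir -p pics; cat > h.py <<'E'
import numpy as np, cv2
from cell import *
def cam(n):
    m=camera_model(n); K=np.array(m["mtx"],float);d=np.array(m["dist_coeffs"],float)
    R=cv2.Rodrigues(np.array(m["rvec"],float))[0]; t=np.array(m["tvec"],float).ravel(); return K,d,R,t
def cloud(n,depth):
    K,d,R,t=cam(n); v,u=np.mgrid[:384,:512]
    p=cv2.undistortPoints(np.stack([u,v],-1).reshape(-1,1,2).astype(np.float64),K,d).reshape(384,512,2)
    c=np.dstack([p[...,0]*depth,p[...,1]*depth,depth]); w=(c-t)@R; w[depth<=0]=np.nan; return w
def proj(n,P):
    K,d,R,t=cam(n); return cv2.projectPoints(np.array(P,float).reshape(-1,1,3),cv2.Rodrigues(R)[0],t,K,d)[0].reshape(-1,2)
E
python3 - <<'E'
from h import *
ims=[]
print(env.finger_overhang,telemetry.get_state())
for n in("scene","top"):
    im,dp=grab_frame(n); cv2.imwrite(f"pics/{n}0.png",im); np.save(n+"0.npy",dp); w=cloud(n,dp)
    K,d,R,t=cam(n);print(n,"cam",-R.T@t)
    for o in("forming_tool","bracket","parts_tray","guard","flux_tin","cutters","ipa_bottle"):
        for r in outline_of(n,o)[:1]:
            q=w[r["region"]]; q=q[~np.isnan(q[:,0])]
            print(n,o,round(r["confidence"],2),r["extent"],np.percentile(q,[3,50,97],axis=0).round(3).tolist() if len(q) else None)
E
```

```text
0.1734 {'time_s': 0.0, 'joint_positions': array([-1.29400219e+00,  5.33475764e-02,  1.61430182e+00, -1.11701405e-05,
        1.47596869e+00, -1.19008526e-01]), 'joint_velocities': array([-0.00078885, -0.00044593,  0.00079422, -0.00148267,  0.00100146,
       -0.00116365]), 'joint_torque': array([ 1.45308553e-03, -3.93677545e+01, -3.70171595e+01, -7.99256009e-05,
        6.96938179e-03, -1.96749966e-05]), 'tcp_pos': array([ 0.24088839, -0.5764213 ,  0.40346373]), 'ee_rot': array([ 9.80480752e-01,  1.96612483e-01, -8.53553976e-05, -1.00912912e-03]), 'force': array([-0.17154493,  0.00477427, -0.39829109]), 'ft_torque': array([-0.01726958, -0.00469061,  0.02279014]), 'finger_force': 0.0, 'gripper_width': 0.9986323077258167}
scene cam [ 1.30911627 -0.31540636  1.02886929]
scene forming_tool 0.66 [239.3, 152.9, 340.0, 230.3] [[0.489, -0.006, 0.006], [0.604, 0.081, 0.041], [0.666, 0.227, 0.067]]
scene bracket 0.74 [299.0, 162.3, 317.0, 179.2] [[0.543, 0.154, 0.029], [0.552, 0.175, 0.047], [0.583, 0.201, 0.066]]
scene parts_tray 0.89 [146.1, 191.6, 199.9, 230.7] [[0.452, -0.261, -0.0], [0.51
[... 694 characters left out ...]
cket 0.81 [172.9, 195.9, 198.5, 219.0] [[0.54, 0.153, 0.029], [0.563, 0.178, 0.035], [0.579, 0.202, 0.066]]
top parts_tray 0.68 [330.5, 209.8, 386.7, 274.0] [[0.454, -0.265, 0.001], [0.515, -0.213, 0.006], [0.576, -0.157, 0.027]]
top guard 0.81 [215.4, 168.5, 270.0, 248.2] [[0.484, -0.001, 0.013], [0.576, 0.053, 0.062], [0.643, 0.103, 0.067]]
top flux_tin 0.79 [350.0, 163.7, 372.3, 186.6] [[0.647, -0.239, 0.005], [0.669, -0.216, 0.02], [0.691, -0.194, 0.024]]
top cutters 0.7 [279.2, 106.5, 335.5, 137.8] [[0.754, -0.147, 0.002], [0.777, -0.086, 0.013], [0.828, -0.026, 0.017]]
top ipa_bottle 0.82 [176.3, 102.9, 206.3, 138.5] [[0.735, 0.152, 0.013], [0.749, 0.172, 0.098], [0.775, 0.198, 0.141]]
```

View pics/scene0.png

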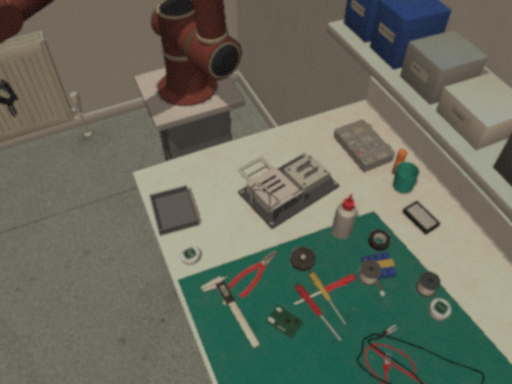

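View pics/top0.png

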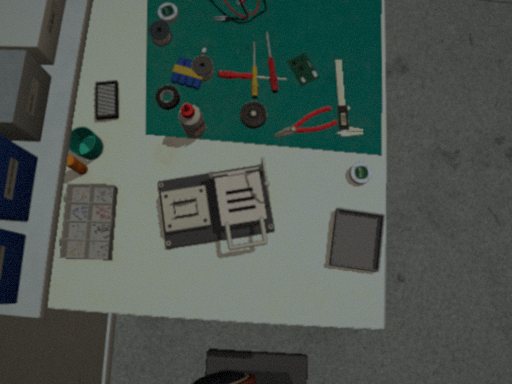

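```bash
cat > m.py <<'E'
from h import *
def rect(q):
    c,s,a=cv2.minAreaRect((q*1000).astype(np.float32)); return np.round(c,1),np.round(s,1),round(a,1)
for n in("top","scene"):
    dp=np.load(n+"0.npy"); w=cloud(n,dp); z=w[...,2]
    box=(w[...,0]>.4)&(w[...,0]<.72)&(w[...,1]>-.05)&(w[...,1]<.3)
    tr=(w[...,0]>.4)&(w[...,0]<.63)&(w[...,1]>-.32)&(w[...,1]<-.11)
    def big(m):
        k,l,s,c=cv2.connectedComponentsWithStats(m.astype(np.uint8)); i=1+np.argmax(s[1:,4]); return l==i
    print(n,"plate>6mm",rect(w[big(box&(z>.007))][:,:2]))
    print(n,"block",rect(w[big(box&(z>.036)&(z<.05)&(w[...,1]>.1))][:,:2]))
    b=w[box&(z>.056)&(z<.08)&(w[...,1]>.13)&(w[...,1]<.22)]; print("bracket top",len(b),b.round(3).tolist()[:40] if len(b)<25 else rect(b[:,:2]))
    print("tray",rect(w[big(tr&(z>.012))][:,:2]))
    t=cv2.imread(f"pics/{n}0.png")
t=cv2.imread("pics/top0.png")[155:255,155:280]; t=cv2.resize(t,None,fx=6,fy=6,interpolation=cv2.INTER_CUBIC); cv2.imwrite("pics/c.png",t)
E
python3 m.py
```

```text
top plate>6mm (array([560.1, 111.2]), array([190.6, 251.4]), 12.5)
top block (array([560.7, 177.9]), array([ 91.3, 101.4]), 12.6)
bracket top 110 (array([560.4, 176.9]), array([36.8, 48.9]), 12.8)
tray (array([ 515.8, -211.4]), array([112.5, 131.7]), 85.0)
scene plate>6mm (array([562.8, 110.8]), array([191.5, 251.8]), 12.8)
scene block (array([561.8, 178.1]), array([ 92.8, 105.3]), 12.0)
bracket top 82 (array([562.4, 177. ]), array([39.1, 49.8]), 14.6)
tray (array([ 517.1, -211.1]), array([108.8, 134.3]), 84.7)
```

View pics/c.png

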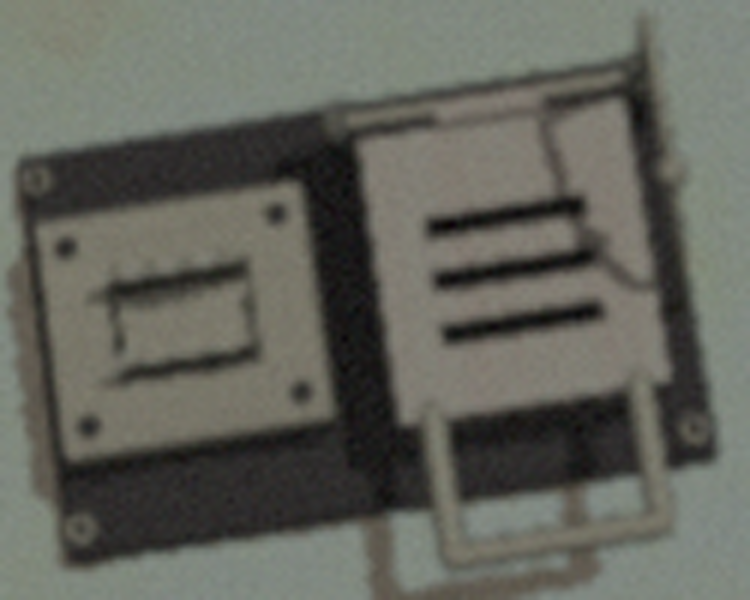

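The top crop shows the die at left with the bracket's two walls at crop rows ~275 and ~365. The guard with its bar (row ~545) and the rod are at right. The tool yaw is about +12.6°, with its origin near (0.575, 0.114). I'll move above the die while turning +80°.

```bash
python3 -m crank '{"steps":[[[0.016,0.0377,0],4],[[0.016,0.0377,0],4],[[0.016,0.0377,0],4],[[0.016,0.0377,0],4],[[0.016,0.0377,0],4],[[0.016,0.0377,0],4],[[0.016,0.0377,0],4],[[0.016,0.0377,0],4],[[0.016,0.0377,0],4],[[0.016,0.0377,0],4]]}' -0.3 40
python3 -m crank '{"steps":[[[0.016,0.0377,0],4],[[0.016,0.0377,0],4],[[0.016,0.0377,0],4],[[0.016,0.0377,0],4],[[0.016,0.0377,0],4],[[0.016,0.0377,0],4],[[0.016,0.0377,0],4],[[0.016,0.0377,0],4],[[0.016,0.0377,0],4],[[0.016,0.0377,0],4]]}'
python3 -m crank '{"steps":[[[0,0,-0.04],0],[[0,0,-0.04],0],[[0,0,-0.03],0],[[0,0,0],0],[[0,0,0],0]]}'
python3 - <<'E'
from h import *
w=cloud("top",np.load("top0.npy"))
c,s=np.cos(np.radians(12.6)),np.sin(np.radians(12.6)); R=np.array([[c,-s],[s,c]])
q=w.reshape(-1,3); q=q[~np.isnan(q[:,0])]; l=(q[:,:2]-[.5752,.1136])@R
for nm,m in(("bar",(l[:,0]<-.09)&(l[:,0]>-.13)&(abs(l[:,1]+.06)<.03)&(q[:,2]>.03)),("guard",(l[:,0]>-.05)&(l[:,0]<.06)&(l[:,1]<0)&(q[:,2]>.04)&(q[:,2]<.08)),("walls",(abs(l[:,0])<.03)&(abs(l[:,1]-.065)<.02)&(q[:,2]>.056)),("block",(abs(l[:,0])<.06)&(l[:,1]>0)&(q[:,2]>.035)&(q[:,2]<.05))):
    print(nm,m.sum(),np.percentile(l[m],[1,50,99],axis=0).round(4).tolist(),np.median(q[m,2]).round(4))
im,dp=grab_frame("scene"); cv2.imwrite("pics/s1.png",cv2.resize(im[130:230,220:370],None,fx=5,fy=5))
print(telemetry.get_state()["ee_rot"])
E
```

```text
time_s: 2.05
tcp_pos: [0.4012, -0.1984, 0.4049]
ee_rot: [0.854, 0.521, 0.0, 0.0]
force: [1.3, -0.8, 0.3]
gripper_width: 0.65
finger_force: 0.0
time_s: 3.3
tcp_pos: [0.5614, 0.1787, 0.4048]
ee_rot: [0.624, 0.782, 0.0, 0.0]
force: [0.3, 0.1, -0.0]
gripper_width: 0.649
finger_force: 0.0
time_s: 3.92
tcp_pos: [0.5615, 0.1774, 0.2963]
ee_rot: [0.625, 0.781, 0.001, 0.001]
force: [-1.4, 0.8, -0.5]
gripper_width: 0.651
finger_force: 0.0
bar 134 [[-0.1106, -0.089], [-0.1058, -0.06], [-0.1005, -0.0306]] 0.0638
guard 2256 [[-0.049, -0.1137], [0.0044, -0.0598], [0.059, -0.0073]] 0.0625
walls 88 [[-0.019, 0.0454], [-0.0011, 0.0654], [0.0176, 0.0844]] 0.0634
block 3549 [[-0.0576, 0.0168], [-0.0011, 0.2543], [0.0578, 0.3539]] 0.0387
[0.62473584 0.78083428 0.0012965  0.00112411]
```

View pics/s1.png

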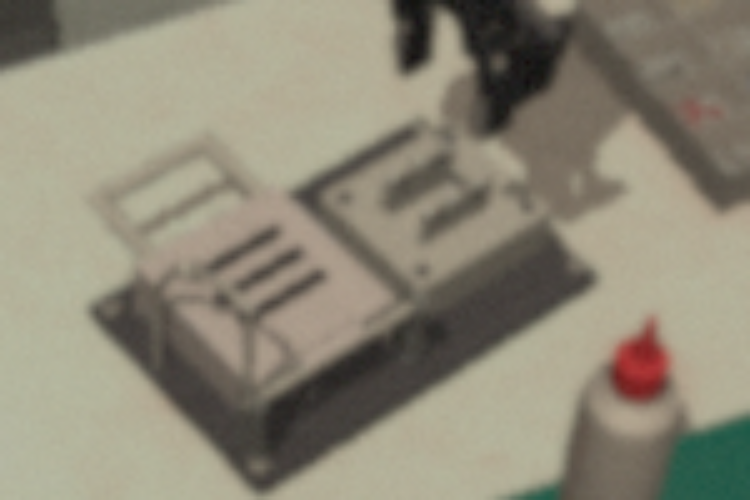

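The crop shows both fingers (crop ~415,50 and 510,100) high above the bracket walls (~440,200), and the tool fit holds against the bar, walls and guard. I'll descend and grip.

```bash
python3 -m crank '{"steps":[[[0,0,-0.03],0],[[0,0,-0.025],0],[[0,0,-0.013],0],[[0,0,-0.008],0],[[0,0,0],0],[[0,0,0],0]]}'
python3 -m crank '{"steps":[[[0,0,0],0],[[0,0,0],0],[[0,0,0],0],[[0,0,0],0],[[0,0,0],0],[[0,0,0],0],[[0,0,0],0]]}' 1 40
```

```text
time_s: 4.72
tcp_pos: [0.5615, 0.1775, 0.2199]
ee_rot: [0.625, 0.781, 0.001, 0.001]
force: [0.0, 1.5, 0.8]
gripper_width: 0.651
finger_force: 0.0
time_s: 5.6
tcp_pos: [0.5615, 0.1775, 0.2198]
ee_rot: [0.625, 0.781, 0.001, 0.001]
force: [0.0, -0.5, 5.7]
gripper_width: 0.415
finger_force: 42.1
```

```bash
python3 -m crank '{"steps":[[[0,0,0.006],0],[[0,0,0.01],0],[[0,0,0.015],0],[[0,0,0.03],0],[[0,0,0.04],0],[[0,0,0.04],0],[[0,0,0.035],0],[[0,0,0],0]]}'
python3 - <<'E'
from h import *
im,dp=grab_frame("scene"); cv2.imwrite("pics/s2.png",cv2.resize(im[90:230,220:370],None,fx=4,fy=4))
E
```

```text
time_s: 6.6
tcp_pos: [0.5616, 0.1775, 0.3998]
ee_rot: [0.625, 0.781, 0.003, 0.003]
force: [-0.4, 0.2, -1.6]
gripper_width: 0.408
finger_force: 41.4
```

View pics/s2.png

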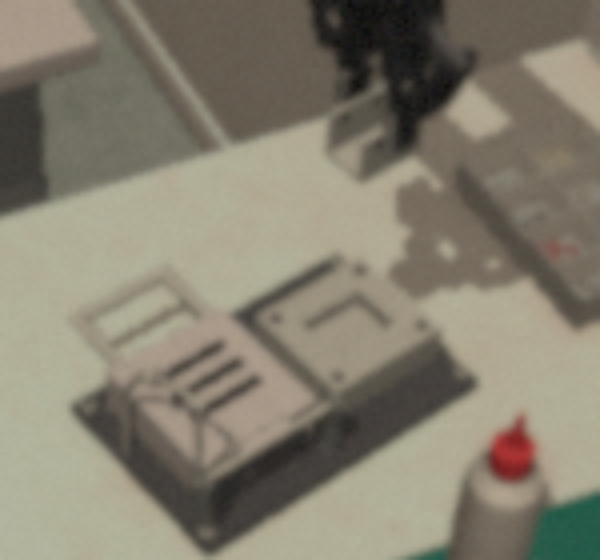

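The bracket hangs upright in the fingers (crop ~360,140) and the cavity is empty. I'll carry it over the tray.

```bash
python3 -m crank '{"steps":[[[-0.003,-0.025,0],-1],[[-0.005,-0.043,0],-2],[[-0.005,-0.043,0],-2],[[-0.005,-0.043,0],-2],[[-0.005,-0.043,0],-2],[[-0.005,-0.043,0],-2],[[-0.005,-0.043,0],-2],[[-0.005,-0.043,0],-2],[[-0.005,-0.043,0],-2],[[-0.002,-0.020,0],-0.6]]}'
python3 -m crank '{"steps":[[[0,0,-0.05],0],[[0,0,-0.05],0],[[0,0,-0.04],0],[[0,0,-0.025],0],[[0,0,0],0],[[0,0,0],0],[[0,0,0],0]]}'
```

```text
time_s: 7.9
tcp_pos: [0.5151, -0.2132, 0.3923]
ee_rot: [0.738, 0.675, -0.001, -0.002]
force: [0.3, 0.8, -1.2]
gripper_width: 0.411
finger_force: 41.4
time_s: 8.78
tcp_pos: [0.5167, -0.2119, 0.2315]
ee_rot: [0.737, 0.676, 0.0, 0.001]
force: [0.9, -0.9, -0.7]
gripper_width: 0.41
finger_force: 41.3
```

```bash
python3 -m crank '{"steps":[[[0,0,-0.015],0],[[0,0,-0.010],0],[[0,0,-0.007],0],[[0,0,0],0],[[0,0,0],0]]}'
python3 -m crank '{"steps":[[[0,0,-0.001],0],[[0,0,-0.001],0],[[0,0,-0.001],0],[[0,0,0],0]]}'
```

```text
time_s: 9.4
tcp_pos: [0.516, -0.2117, 0.1977]
ee_rot: [0.737, 0.676, -0.0, -0.0]
force: [-1.6, 0.3, -0.8]
gripper_width: 0.411
finger_force: 41.3
time_s: 9.9
tcp_pos: [0.5162, -0.2118, 0.1957]
ee_rot: [0.737, 0.676, -0.0, -0.0]
force: [-2.6, 1.3, 6.6]
gripper_width: 0.407
finger_force: 42.1
```

```bash
python3 -m crank '{"steps":[[[0,0,0],0],[[0,0,0],0],[[0,0,0],0],[[0,0,0],0],[[0,0,0],0]]}' -0.35
python3 -m crank '{"steps":[[[0,0,0.02],0],[[0,0,0.03],0],[[0,0,0.05],0],[[0,0,0.06],0],[[0,0,0.05],0],[[0,0,0],0]]}'
python3 - <<'E'
from h import *
im,dp=grab_frame("scene"); cv2.imwrite("pics/s3.png",cv2.resize(im[120:260,110:260],None,fx=4,fy=4))
E
```

```text
time_s: 10.52
tcp_pos: [0.516, -0.2117, 0.1947]
ee_rot: [0.737, 0.676, 0.0, -0.0]
force: [0.0, -0.6, -0.0]
gripper_width: 0.673
finger_force: 0.0
time_s: 11.28
tcp_pos: [0.5167, -0.212, 0.413]
ee_rot: [0.737, 0.676, 0.002, 0.006]
force: [0.3, -0.5, 0.4]
gripper_width: 0.671
finger_force: 0.0
```

View pics/s3.png

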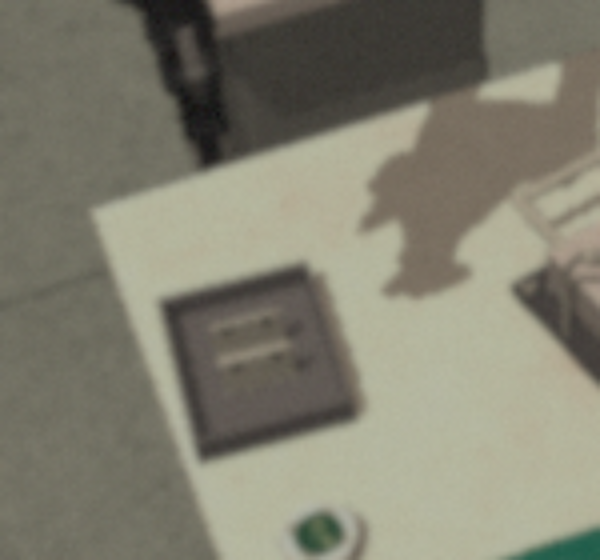

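The bracket stands upright inside the tray (crop ~255,345). Next is the bar, near (0.486, 0.032) at z 0.060.

```bash
python3 -m crank '{"steps":[[[-0.003,0.0235,0],1.6],[[-0.005,0.04,0],3],[[-0.005,0.04,0],3],[[-0.005,0.04,0],3],[[-0.005,0.04,0],3],[[-0.005,0.04,0],3],[[-0.0025,0.02,0],1],[[0,0,0],0],[[0,0,0],0]]}' 0.15 40
python3 -m crank '{"steps":[[[0,0,-0.04],0],[[0,0,-0.04],0],[[0,0,-0.03],0],[[0,0,0],0],[[0,0,0],0]]}'
python3 - <<'E'
from h import *
im,dp=grab_frame("scene"); cv2.imwrite("pics/s4.png",cv2.resize(im[100:220,200:350],None,fx=5,fy=5))
E
```

```text
time_s: 12.45
tcp_pos: [0.4851, 0.0319, 0.4036]
ee_rot: [0.625, 0.781, -0.001, -0.001]
force: [-0.2, -0.7, 0.4]
gripper_width: 0.427
finger_force: 0.0
time_s: 13.08
tcp_pos: [0.486, 0.0313, 0.2959]
ee_rot: [0.625, 0.781, 0.0, 0.001]
force: [-0.2, -0.3, 0.4]
gripper_width: 0.424
finger_force: 0.0
```

View pics/s4.png

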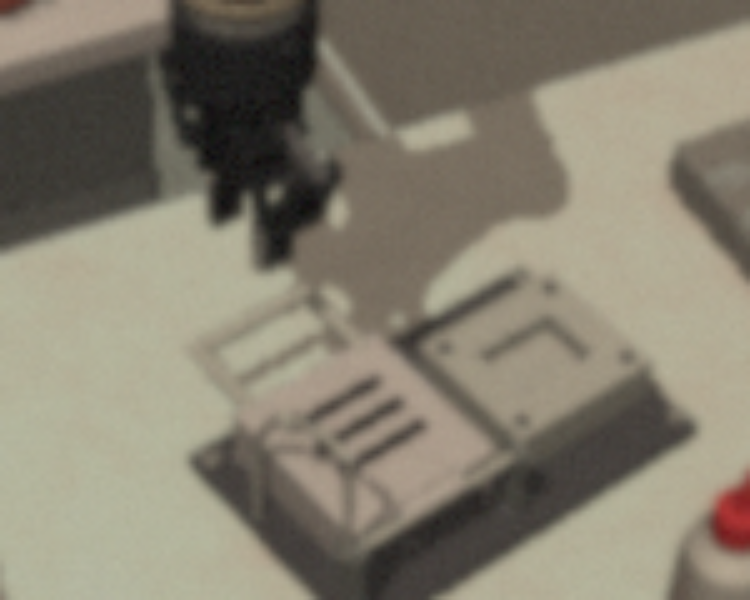

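The fingers (crop ~225,200 and 270,250) hang above the bar (~250,325) and straddle it. I'll descend the remaining 82 mm and close.

```bash
python3 -m crank '{"steps":[[[0,0,-0.03],0],[[0,0,-0.025],0],[[0,0,-0.017],0],[[0,0,-0.010],0],[[0,0,0],0],[[0,0,0],0]]}'
python3 -m crank '{"steps":[[[0,0,0],0],[[0,0,0],0],[[0,0,0],0],[[0,0,0],0],[[0,0,0],0],[[0,0,0],0]]}' 1 40
```

```text
time_s: 13.88
tcp_pos: [0.486, 0.0318, 0.2137]
ee_rot: [0.625, 0.781, 0.0, 0.001]
force: [-0.0, -0.0, 0.5]
gripper_width: 0.424
finger_force: 0.0
time_s: 14.62
tcp_pos: [0.4857, 0.0318, 0.213]
ee_rot: [0.625, 0.781, 0.0, 0.0]
force: [0.4, -0.3, 1.9]
gripper_width: 0.097
finger_force: 39.0
```

```bash
python3 -m crank '{"steps":[[[0.0006,0.0001,0.0144],0],[[0.0018,0.0004,0.0143],0],[[0.003,0.0007,0.014],0],[[0.0042,0.0009,0.0137],0],[[0.0054,0.0012,0.0133],0],[[0.0065,0.0015,0.0128],0],[[0,0,0],0]]}'
```

```text
time_s: 15.5
tcp_pos: [0.5068, 0.0366, 0.2964]
ee_rot: [0.625, 0.781, -0.002, -0.001]
force: [-6.5, -3.3, 0.8]
gripper_width: 0.101
finger_force: 39.1
```

```bash
python3 -m crank '{"steps":[[[0.0075,0.0017,0.0121],0],[[0.0086,0.0019,0.0114],0],[[0.0047,0.001,0.0054],0],[[0.0047,0.001,0.0052],0],[[0.0052,0.0012,0.0049],0],[[0.0052,0.0012,0.0048],0],[[0,0,0],0],[[0,0,0],0],[[0,0,0],0]]}'
cat > g.py <<'E'
from h import *
import sys
c,s=np.cos(np.radians(12.6)),np.sin(np.radians(12.6)); R=np.array([[c,-s],[s,c]])
print(telemetry.get_state()["tcp_pos"],telemetry.get_state()["force"])
for n in("scene","top"):
    im,dp=grab_frame(n); w=cloud(n,dp); 
    r=outline_of(n,"guard")[0]; m=cv2.erode(r["region"].astype(np.uint8),np.ones((3,3)))>0
    q=w[m]; q=q[~np.isnan(q[:,0])]; l=(q[:,:2]-[.5752,.1136])@R
    u=.060-l[:,0]; h=q[:,2]-.060; k=(u>.02)&(u<.12)&(l[:,1]<-.03)&(l[:,1]>-.095)&(h>0)&(h<.14)
    u,h=u[k],h[k]
    for _ in range(4):
        p=np.polyfit(u,h,1); e=h-np.polyval(p,u); kk=abs(e)<max(.004,1.5*np.median(abs(e))); u,h=u[kk],h[kk]
    print(n,len(u),"angle",np.degrees(np.arctan(p[0])),"offset mm",p[1]*1000)
    if n=="scene":
        cv2.imwrite(sys.argv[1],cv2.resize(im[100:220,200:350],None,fx=5,fy=5))
E
python3 g.py pics/s5.png
```

```text
time_s: 16.62
tcp_pos: [0.542, 0.0444, 0.3419]
ee_rot: [0.625, 0.781, -0.003, -0.002]
force: [-15.6, -3.2, 13.2]
gripper_width: 0.103
finger_force: 39.6
[0.54196911 0.04444477 0.34186487] [-15.59062878  -3.21851885  13.23662666]
scene 469 angle 46.64334557943451 offset mm 7.02182658862939Traceback (most recent call last):
  File "g.py", line 12, in <module>
    p=np.polyfit(u,h,1); e=h-np.polyval(p,u); kk=abs(e)<max(.004,1.5*np.median(abs(e))); u,h=u[kk],h[kk]
    raise TypeError("expected non-empty vector for x")
TypeError: expected non-empty vector for x
```

View pics/s5.png

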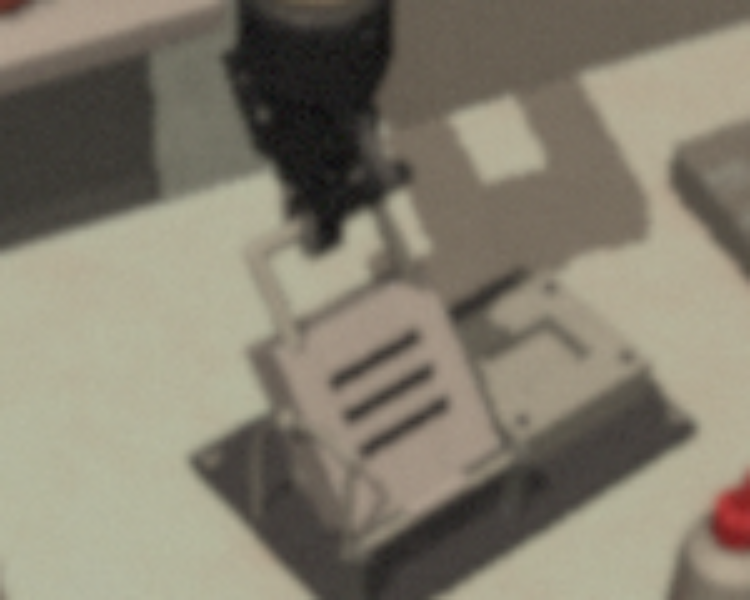

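The guard is up and the bar is held at crop ~(320,235). There is a radial preload of about 20 N toward the hinge, so I'll ease it outward and measure the angle again.

```bash
python3 -m crank '{"steps":[[[-0.0003,-0.0001,0.0004],0],[[-0.0003,0,0.0004],0],[[-0.0003,-0.0001,0.0004],0],[[0,0,0],0],[[0,0,0],0]]}'
cat > g2.py <<'E'
from h import *
c,s=np.cos(np.radians(12.6)),np.sin(np.radians(12.6)); R=np.array([[c,-s],[s,c]])
T=np.eye(3);T[:2,:2]=R
st=telemetry.get_state()
b=(st["tcp_pos"]+[0,0,-.154]-[.5752,.1136,0])@T-[.06,-.06,.06]; print("arm angle",np.degrees(np.arctan2(b[2],-b[0])),np.hypot(b[0],b[2]),b[1])
w=[]
for i in range(3):
    im,dp=grab_frame("scene"); w.append(cloud("scene",dp))
w=np.nanmedian(w,0); l=(w-[.5752,.1136,0])@T-[.06,-.06,.06]
x,y,z=-l[...,0],l[...,1],l[...,2]
u,v=np.array(proj("scene",[[0,0,0]]))[0]
a=np.degrees(np.arctan2(z,x)); d=np.hypot(x,z)
for lo,hi in((.02,.04),(.04,.06),(.06,.08),(.08,.1),(.1,.112)):
    m=(abs(y)<.03)&(d>lo)&(d<hi)&(z>0)&(a>30)&(a<75); print(lo,m.sum(),np.median(a[m]).round(2))
m=(abs(y)<.03)&(d>.02)&(d<.112)&(a>30)&(a<70)
P=l[m]
for _ in range(4):
    C=P.mean(0); n=np.linalg.svd(P-C)[2][2]; e=(P-C)@n; P=P[abs(e)<2.5*max(np.std(e),.001)]
n*=np.sign(n[2]); print("plane n",n.round(3),"angle",np.degrees(np.arctan2(-n[0],n[2]))*-1,"centroid",C.round(4),"std",e.std(),"bead dist mm",(np.array([-.051,-.059,.061])-C)@n*1000)
E
python3 g2.py
```

```text
time_s: 17.45
tcp_pos: [0.5413, 0.0443, 0.3417]
ee_rot: [0.625, 0.781, -0.002, -0.002]
force: [-8.9, -4.5, 6.5]
gripper_width: 0.098
finger_force: 39.2
arm angle 49.744360581952016 0.16737207497730489 -0.0002510235389799262
0.02 149 52.69
0.04 146 51.37
0.06 155 50.4
0.08 155 49.98
0.1 94 49.92
plane n [0.75  0.006 0.662] angle 48.580337987397826 centroid [-0.0423 -0.0004  0.0515] std 0.0012481153901028746 bead dist mm -0.5796394862476305
```

```bash
python3 -m crank '{"steps":[[[0.0004,0.0001,0.0006],0],[[0.0004,0.0001,0.0007],0],[[0,0,0],0],[[0,0,0],0],[[0,0,0],0],[[0,0,0],0]]}'
python3 g2.py
python3 - <<'E'
from h import *
im,dp=grab_frame("top"); cv2.imwrite("pics/t6.png",im); w=cloud("top",dp)
for n,c in(("scene","bracket"),("scene","parts_tray")):
    for r in outline_of(n,c)[:1]:
        im,dp=grab_frame(n); w=cloud(n,dp); q=w[r["region"]]; q=q[~np.isnan(q[:,0])]; print(c,r["confidence"],np.percentile(q,[3,50,97],axis=0).round(3).tolist())
E
```

```text
time_s: 18.35
tcp_pos: [0.5422, 0.0445, 0.3426]
ee_rot: [0.625, 0.781, -0.002, -0.002]
force: [-7.4, -3.6, 4.6]
gripper_width: 0.095
finger_force: 39.0
arm angle 50.17661870868049 0.16746966037089098 -0.00025858982721291973
0.02 148 53.58
0.04 151 51.82
0.06 152 50.88
0.08 158 50.65
0.1 88 50.12
plane n [ 0.753 -0.001  0.658] angle 48.87332446675763 centroid [-0.0416 -0.0003  0.0515] std 0.0013118470744243186 bead dist mm -0.7310269159282708
bracket 0.81 [[0.5, -0.232, 0.006], [0.53, -0.211, 0.024], [0.537, -0.191, 0.04]]
parts_tray 0.97 [[0.452, -0.263, -0.0], [0.522, -0.212, 0.005], [0.583, -0.159, 0.026]]
```

View pics/t6.png

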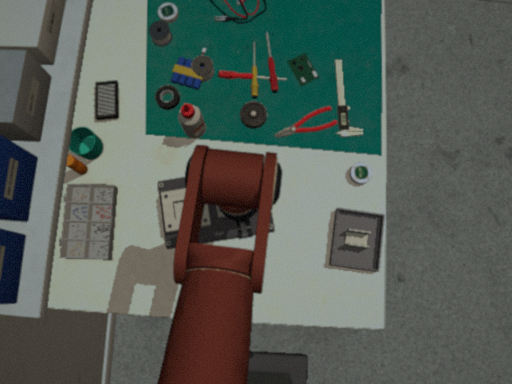

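The top view shows the bracket in the tray at (357,238), the tin, cutters and bottle unmoved, and the arm holding the guard. The guard is at about 50°, so I'll hand in.

```bash
python3 -c "from cell import hand_in; print(hand_in())"
```

```text
the job is handed in; nothing more can be done
None
```

The job is handed in at about 19 s robot time: the bracket stands upright in the parts tray, and the gripper is still holding the guard by its bar at about 50° (estimates 49–50°).

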